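Clear and pop open the potter's spring-lid chest

TASK

One of the two stock chests on the pottery stall has a tea bowl left standing on its spring lid. With the fingers, push that bowl back off the lid so that it slides, upright and never lifted, onto the fixed ledge behind the lid with its whole foot on the ledge; then press the front of that lid in so that its catch lets go and the lid springs ajar. Leave the other chest shut and everything else where it stands.

Things in the scene. Friction and masses are not known exactly. Their poses are not given: they have to be found in the camera images.
- chest_a: The chest with the tea bowl on its lid: plywood, fixed, 180 mm wide (y). Origin on the counter; front face (robot side) at x = -125, back at x = +125 mm, +x points to the back. Spring lid, top at z = 80, from x = -125 to +25; hinge at x = +27; fixed ledge, top at z = 79, from x = +29 to +119; behind it a rail 12 mm high
- lid_a (a joint): spring lid of chest_a, 150 x 180 x 14 mm. 0 = shut, latched; negative = pressed in (stop at -0.048, 6.5 mm at the disc); positive = open (its spring lifts it to a stop at 0.38 rad, front edge 57 mm up). Pressed 4 to 6 mm down at the disc (about 8 N, at the stop more) the catch lets go; the lid rises by itself as the finger withdraws, and does not latch again
- lid_a_press (a point): centre of the steel disc, 28 mm wide, flush in the lid of chest_a on its middle line, 17 mm from the front edge, at the lid's top face (80 mm above the counter when shut): where to press
- bowl: white tea bowl, 52 mm high, wall 4 mm, foot 58 mm across, widest (68 mm) 22 mm above its foot, rim 62 mm across; about 200 g, open upward; it stands on the lid of chest_a. Origin at the centre of its foot, z up
- bowl_center (a point): centre of the tea bowl, 26 mm above its foot
- chest_b: The other, identical chest, nothing on its lid, a rabbit figurine on its ledge; to be left shut: plywood, fixed, 180 mm wide (y). Origin on the counter; front face (robot side) at x = -125, back at x = +125 mm, +x points to the back. Spring lid, top at z = 80, from x = -125 to +25; hinge at x = +27; fixed ledge, top at z = 79, from x = +29 to +119; behind it a rail 12 mm high
- lid_b (a joint): spring lid of chest_b, 150 x 180 x 14 mm. 0 = shut, latched; negative = pressed in (stop at -0.048, 6.5 mm at the disc); positive = open (its spring lifts it to a stop at 0.38 rad, front edge 57 mm up). Pressed 4 to 6 mm down at the disc (about 8 N, at the stop more) the catch lets go; the lid rises by itself as the finger withdraws, and does not latch again
- lid_b_press (a point): centre of the steel disc, 28 mm wide, flush in the lid of chest_b on its middle line, 17 mm from the front edge, at the lid's top face (80 mm above the counter when shut): where to press
- rabbit: bystander: white ceramic rabbit, 48 mm wide, 80 mm high, on the ledge of chest_b; origin under its foot
- stamp: bystander: turned wooden stamp, 26 mm wide, 56 mm high, upright on the counter between the chests; origin under its foot
- beaker: bystander: blue beaker, 60 mm wide, 70 mm high, on the counter to the left; origin under its foot
- jar: bystander: lidded glass jar, 60 mm wide, 85 mm high, on the counter to the right; origin under its foot
- brush: bystander: brush 160 mm long lying on the counter to the right, on the robot's side of the chests; origin near its middle
- rib: bystander: flat wooden throwing rib 90 by 50 by 8 mm lying to the left, on the robot's side of the chests; origin under its middle
- saucer: bystander: terracotta saucer 100 mm wide, 14 mm high, on the counter beyond the chests; origin under its foot
Mind the look-alikes: they are no part of the job. Leave any green or yellow look-alike of the bowl alone.

How it is judged:
By the outcome, as a careful person would: the job done as asked, in the order asked, and still so for the second after the job is handed in, with the robot touching nothing.
It also fails if it takes over 45 s, if anything falls off the work surface, if the arm or the gripper's body presses on something with over 40 N, if the wrist force passes 120 N, or if a joint passes its speed limit or range.

ROBOT

A 6-joint arm with a two-finger parallel gripper is mounted at the origin on the work surface. World frame = base frame: x ahead of the robot, y to its left, z up, the work surface at z = 0. Lengths are in m, angles in rad, forces in N, time in s.
With the tool pointing down it reaches from about 0.3 to 0.875 m from the base axis. Payload 6.4 kg.
Tool frame: the origin (TCP) lies at the very end of the fingers, on their centre line; the grasp point (between the pads) lies ctrl.pinch_z behind it (ctrl.pinch_z is the distance from the TCP to the grasp point, in m); y points along the fingers, z is the direction in which the jaws open and shut, and the axes are right-handed (so a half turn about y gives the same grasp; the last joint's range is limited). The gripper opens to 85 mm and grips with 20 to 120 N. Pads are 22 mm wide; open, the fingers measure 114 mm over their backs; the gripper's body (76 mm by 85 mm) begins 54 mm behind the grasp point. The pads swing forward as they close: fully open they stand 13 mm farther back than shut.
Start: joints at [1.003, 0.181, 1.607, -0, 1.354, -0.206], TCP at [0.204, 0.538, 0.205] pointing down, gripper open.
Joint ranges: [-2.99, 2.99], [-0.89, 2.07], [0.3, 2.58], [-1.14, 4.28], [0, 2.63], [-3.12, 3.12]. Speed limits (rad/s): [2.57, 2.57, 3.01, 3.14, 3.14, 3.14].

INTERFACE

Orientations are given as a unit quaternion [w, x, y, z].
In Python, from bench import ctrl gives the robot as it stands.
- The arm moves only by the shell command python3 -m pendant 'ROWS'. ROWS is JSON, one flat list of numbers, 7 for each row, row after row: the shift along the world's x, y, z in m, then the turn, a rotation vector about the world's x, y, z in degrees, then the finger opening in m, from 0 to 0.0854. In form: [tx, ty, tz, rx, ry, rz, hand, tx, ty, tz, rx, ry, rz, hand, ...]. A call has 1 to 12 rows; each row shifts and turns the commanded pose from where the row before left it; what a row does not reach is not made up. A row lasts 1/8 s, in which the tool goes at most 62.5 mm and 10.7 degrees, less where a joint would pass 70% of its speed; a pose out of reach is approached as far as the arm can. A call with a gripper value outside its range is refused whole. The fingers move at their own pace and stop on an object; the grip force is fixed at half the most. Time passes only in rows, so rows that do not move let the fingers close. It gives the time, the measured TCP pose, the force and the opening at its end, in the units of the state.
- ctrl.get_obs(): the state, without advancing time (a new reading comes with each control period).
- ctrl.camera(name): name is "scene" or "side" or "wrist"; returns the picture (420x560x3 uint8, red, green, blue); there is no depth.
- ctrl.camera_info(name): a dict with "fx", "fy", "cx", "cy" (pixels), "k1" (the pictures are not rectified: a ray, as slopes to the right and down, at radius r is drawn at 1 + k1 r^2 times it, then the intrinsics apply), "origin" and "rotation" of the camera in the world; the wrist camera has in their place "tool_from_camera" (4x4, takes a point from camera to tool coordinates, whose origin is the TCP and whose axes are the tool frame's). Camera axes: x right, y down, z forward; pixel columns grow to the right and rows downward; lengths in m; the calibration is good to about 2 mm. A picture is of the moment at which its call begins: read the wrist's pose just before it. camera_info takes no time and is no camera call.
- ctrl.hand_in(): hands the job in, once; it reports no verdict.
Trained networks look in the newest picture that a camera, given by its name, has taken for a name from the list of things; names that differ only in an ending like _2 or _b are one class to them, and where a whole thing is asked for, a point or a joint stands for the part that bears it (a point fixed in the world has none). Each returns a list of dicts, best first, with "score" (0 to 1); they miss things now and then, are a little off and sometimes report something else, mostly with a low value. They report only what shows in the picture. A call takes as long as a camera call. They do not tell look-alikes from the thing itself.
- ctrl.silhouettes(target, camera): "mask" (420x560 bool, what is visible of it) and "bbox" ([left, top, right, bottom] in pixels, round what is visible of it).
The state is a dict: "time_s": time; "q": joint angles; "dq": joint speeds; "joint_efforts": joint torques, N m; "eef_pos": TCP position; "eef_rot": TCP orientation; "wrist_force": force on the tool from outside, world axes, zero at the start; "torque": the same for the moment, N m; "opening": opening from 0.0 (shut) to 1.0 (fully open).
Only numpy, scipy, OpenCV 4.12 (cv2) and the standard library are available. Lean on these libraries where they do the work, as an engineer would, in place of code of your own. Each camera call takes 0.05 s, during which the arm holds its last target.

## Working session

There is one attempt and no reset: what is moved stays moved. The work goes in short steps, Python scripts to look and compute and a shell command to move; the robot and the scene stay as the last step left them, time stands still between calls to the robot, and variables do not carry over. Pictures are saved under pics/ and viewed, and the job is handed in when it is done.

```bash
ls; mkdir -p pics
python3 - <<'E'
from bench import ctrl
import cv2,numpy as np
o=ctrl.get_obs();print({k:np.round(v,4) for k,v in o.items()},ctrl.pinch_z)
for c in("scene","side","wrist"):
    im=ctrl.camera(c);cv2.imwrite(f"pics/{c}0.png",im[:,:,::-1]);print(c,ctrl.camera_info(c))
E
```

```text
pics
{'time_s': np.float64(0.0), 'q': array([ 1.0027,  0.1816,  1.608 ,  0.    ,  1.3538, -0.2063]), 'dq': array([-0.0022,  0.001 , -0.0003,  0.    , -0.0009,  0.0002]), 'joint_efforts': array([ 3.00000e-04, -4.44886e+01, -3.51330e+01, -5.00000e-04,
        9.40000e-03, -0.00000e+00]), 'eef_pos': array([0.2032, 0.5373, 0.2044]), 'eef_rot': array([-0.695 ,  0.6961, -0.1275,  0.127 ]), 'wrist_force': array([ 0.3548,  0.8398, -0.9018]), 'torque': array([-0.016 ,  0.0185,  0.0143]), 'opening': np.float64(1.0005)} 0.0187
scene {'fx': 428.97420327021234, 'fy': 428.97420327021234, 'cx': 283.67447905020236, 'cy': 211.26978081379465, 'k1': -0.05076028119511597, 'origin': array([ 1.38192053, -0.52025781,  1.07999246]), 'rotation': array([-0.3339667 ,  0.80937873,  0.44450589, -0.18917406])}
side {'fx': 544.9722535618926, 'fy': 544.9722535618926, 'cx': 276.65351181913024, 'cy': 209.96426389710797, 'k1': -0.006526268065364155, 'origin': array([ 0.34799013, -0.88887672,  1.04996472]), 'rotation': array([-0.36679104,  0.92475518, -0.09237355,  0.0419443 ])}
wrist {'fx': 293.03770080815247, 'fy': 293.03770080815247, 'cx': 280.37088591835476, 'cy': 208.75728785940183, 'k1': -0.006309638694246978, 'tool_from_camera': array([[-4.05298691e-04,  9.49486674e-01,  3.13807094e-01,
        -8.09012654e-02],
       [-1.38891032e-04, -3.13807171e-01,  9.49486725e-01,
        -1.67978837e-01],
       [ 9.99999908e-01,  3.41240736e-04,  2.59060820e-04,
        -7.38216498e-05],
       [ 0.00000000e+00,  0.00000000e+00,  0.00000000e+00,
         1.00000000e+00]])}
```

View pics/scene0.png

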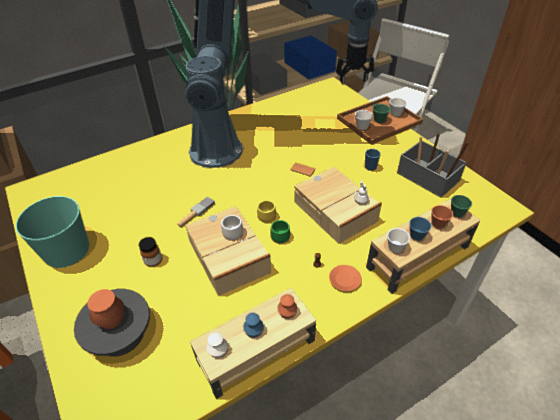

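View pics/side0.png

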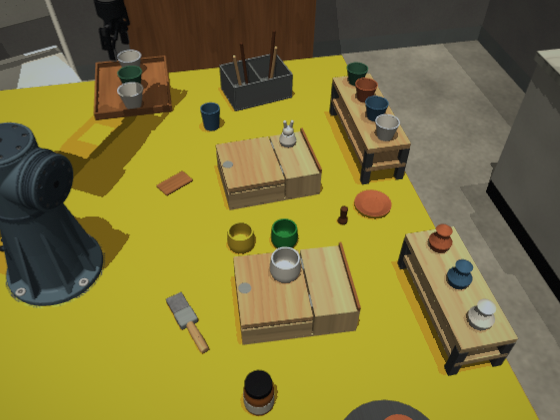

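View pics/wrist0.png

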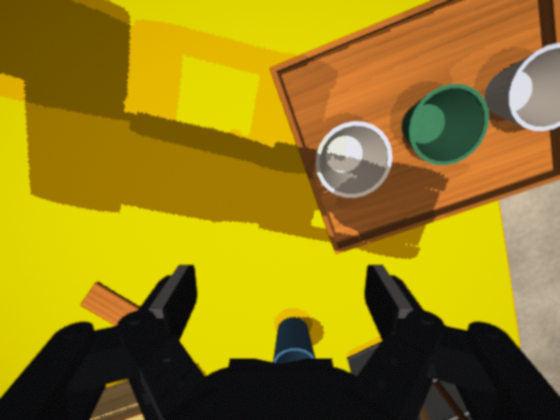

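```bash
cat > h.py <<'E'
from bench import ctrl
import cv2,numpy as np
from scipy.spatial.transform import Rotation as R
def cam(c):
    i=ctrl.camera_info(c)
    if c=="wrist":
        o=ctrl.get_obs();q=np.array(o["eef_rot"]);T=np.eye(4);T[:3,:3]=R.from_quat(q[[1,2,3,0]]).as_matrix();T[:3,3]=o["eef_pos"]
        T=T@i["tool_from_camera"];return i,T[:3,3],T[:3,:3]
    q=np.array(i["rotation"]);return i,np.array(i["origin"]),R.from_quat(q[[1,2,3,0]]).as_matrix()
def proj(C,P):
    i,o,M=C;p=(np.atleast_2d(P)-o)@M;s=p[:,:2]/p[:,2:];s=s*(1+i["k1"]*(s**2).sum(1,keepdims=True))
    return s*[i["fx"],i["fy"]]+[i["cx"],i["cy"]]
def back(C,uv,z):
    i,o,M=C;d=(np.atleast_2d(uv).astype(float)-[i["cx"],i["cy"]])/[i["fx"],i["fy"]];s=d.copy()
    for _ in range(8): s=d/(1+i["k1"]*(s**2).sum(1,keepdims=True))
    r=np.c_[s,np.ones(len(s))]@M.T
    return o+r*((z-o[2])/r[:,2:])
E
python3 - <<'E'
from h import *
for c in("scene","side"):
    im=ctrl.camera(c).copy();C=cam(c)
    for t in("lid_a_press","bowl","lid_a","chest_a","rabbit"):
        for d in ctrl.silhouettes(t,c):
            m=d["mask"];ys,xs=np.nonzero(m);u=[xs.mean(),ys.mean()]
            print(c,t,round(d["score"],2),d["bbox"],np.round(u,1),m.sum(),np.round(back(C,u,.08)[0],4))
            cs,_=cv2.findContours(m.astype(np.uint8),0,2);cv2.drawContours(im,cs,-1,(255,0,255),1)
    a=(190,150,300,300) if c=="scene" else(200,110,380,360)
    crop=im[a[1]:a[3],a[0]:a[2]];f=4 if c=="scene" else 2.4
    cv2.imwrite(f"pics/{c}1.png",cv2.resize(crop,None,fx=f,fy=f,interpolation=2)[:,:,::-1])
E
```

```text
scene lid_a_press 0.29 [295.9, 168.2, 361.5, 212.7] [326.3 188.5] 1567 [0.5121 0.193  0.08  ]
scene bowl 0.96 [269.8, 221.4, 287.8, 244.3] [279.8 231.3] 391 [ 0.5959 -0.0503  0.08  ]
scene bowl 0.93 [255.7, 204.6, 276.7, 223.9] [266.  211.1] 350 [ 0.4947 -0.0411  0.08  ]
scene bowl 0.91 [219.2, 215.7, 245.4, 241.3] [231.6 227.2] 500 [ 0.4978 -0.1705  0.08  ]
scene lid_a 0.78 [183.2, 205.6, 256.2, 259.7] [215.4 231.8] 1695 [ 0.4877 -0.2229  0.08  ]
scene lid_a 0.7 [297.3, 165.9, 359.4, 208.9] [325.7 188.3] 1528 [0.5101 0.1916 0.08  ]
scene chest_a 0.69 [185.4, 205.6, 270.0, 297.2] [227.6 252.8] 4285 [ 0.5857 -0.2295  0.08  ]
scene chest_a 0.64 [293.2, 163.2, 383.0, 245.8] [335.4 204.7] 3874 [0.5945 0.1703 0.08  ]
scene rabbit 0.73 [353.4, 181.7, 367.5, 206.1] [361.1 195.3] 223 [0.605  0.2725 0.08  ]
side lid_a_press 0.94 [234.5, 249.1, 312.2, 329.3] [268.  293.4] 4045 [ 0.4742 -0.2313  0.08  ]
side bowl 0.69 [272.7, 220.3, 301.4, 247.8] [284.4 232.3] 695 [ 0.5452 -0.069   0.08  ]
side bowl 0.65 [275.3, 246.1, 297.7, 280.5] [284.4 264.2] 861 [ 0.5252 -0.1614  0.08  ]
side lid_a 0.86 [234.3, 252.2, 313.8, 328.5] [268.2 293.4] 4145 [ 0.4746 -0.2313  0.08  ]
side chest_a 0.73 [232.0, 243.5, 359.8, 343.4] [295.7 296.4] 9517 [ 0.5306 -0.2503  0.08  ]
side chest_a 0.56 [215.0, 126.3, 319.1, 204.9] [267.4 170. ] 6187 [0.547  0.1516 0.08  ]
side rabbit 0.87 [279.7, 120.3, 294.5, 148.7] [287.7 135.4] 293 [0.6302 0.2814 0.08  ]
```

View pics/scene1.png

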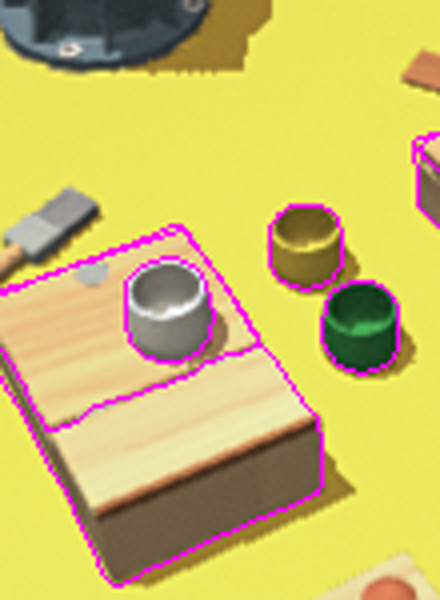

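View pics/side1.png

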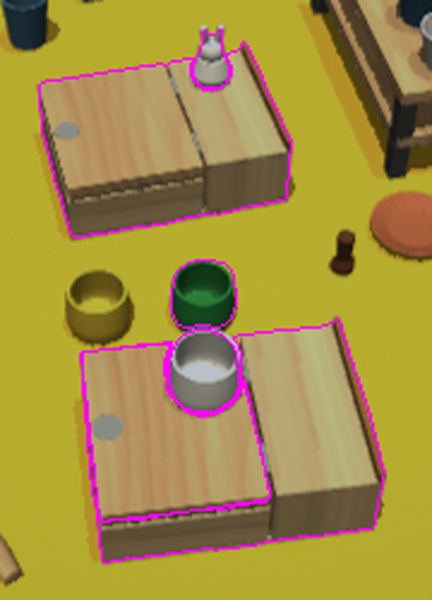

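```bash
cat > fit.py <<'E'
from h import *
from scipy.optimize import least_squares
S=cam("side");K=cam("scene")
# chest coords
mod=np.array([[-.125,.09,.08],[-.125,-.09,.08],[.026,-.09,.08],[.026,.09,.08],[-.108,0,.08]])
us=np.array([[233.75,256.7],[242.5,326.3],[312.5,317.5],[300.8,250.8],[244.6,287.9]])
mk=np.array([[-.125,.09,.08],[-.108,0,.08],[.027,.09,.08],[.027,-.09,.08]])
uk=np.array([[235,206.5],[213,218.25],[255,236],[202,257.5]])
def tf(p,m): c,s=np.cos(p[2]),np.sin(p[2]);return np.c_[p[0]+c*m[:,0]-s*m[:,1],p[1]+s*m[:,0]+c*m[:,1],m[:,2]]
f=lambda p,w=3:np.r_[(proj(S,tf(p,mod))-us).ravel()*(w!=2),(proj(K,tf(p,mk))-uk).ravel()*(w!=1)]
for w in(1,2,3):
    r=least_squares(f,[.53,-.24,0],args=(w,));print(w,np.round(r.x[:2],4),np.degrees(r.x[2]),np.round(r.fun,1))
chest=r.x
print("disc",tf(chest,mod[4:]))
prof=[(.029,0),(.034,.022),(.031,.052)];a=np.linspace(0,2*np.pi,48)
ring=np.concatenate([np.c_[r_*np.cos(a),r_*np.sin(a),0*a+z] for r_,z in prof])
def bb(C,x,y,z0=.08):
    h=cv2.convexHull(proj(C,ring+[x,y,z0]).astype(np.float32));m=cv2.moments(h);return np.array([m["m10"]/m["m00"],m["m01"]/m["m00"]]),h
def fitbowl(cents,z0=.08):
    g=lambda p:np.concatenate([bb(C,*p,z0)[0]-u for C,u in cents])
    return least_squares(g,[.5,-.17])
E
python3 - <<'E'
from fit import *
ms=[]
for c,C in(("side",S),("scene",K)):
    im=ctrl.camera(c).copy()
    for d in ctrl.silhouettes("bowl",c):
        ys,xs=np.nonzero(d["mask"]);u=np.array([xs.mean(),ys.mean()])
        lab=im[d["mask"]].mean(0); 
        if np.ptp(lab)<30:
            print(c,u,d["bbox"],lab);r=fitbowl([(C,u)]);print(r.x,r.fun);ms.append((C,u))
r=fitbowl(ms);print(r.x,r.fun);b=r.x
ch=chest;d=b-ch[:2];c_,s_=np.cos(ch[2]),np.sin(ch[2]);print("bowl in chest",c_*d[0]+s_*d[1],-s_*d[0]+c_*d[1])
for c,C in(("side",S),("scene",K)):
    im=ctrl.camera(c).copy()
    h=bb(C,*b)[1];cv2.polylines(im,[np.round(h*8).astype(int)],True,(255,0,0),1,shift=3)
    for q in([[-.125,.09,.08],[-.125,-.09,.08],[.025,-.09,.08],[.025,.09,.08]],[[.029,.09,.079],[.029,-.09,.079],[.119,-.09,.079],[.119,.09,.079]]):
        cv2.polylines(im,[np.round(proj(C,tf(ch,np.array(q)))*8).astype(int)],True,(0,0,255),1,shift=3)
    crop=im[200:300,180:290] if c=="scene" else im[210:350,220:370]
    cv2.imwrite(f"pics/{c}2.png",cv2.resize(crop,None,fx=4,fy=4,interpolation=2)[:,:,::-1])
E
```

```text
1 [ 0.5362 -0.2173] -4.149963968196783 [ 0.3  0.  -1.6 -0.6  1.4  0.2 -0.8 -0.4  0.6  0.7 -0.  -0.  -0.   0.
 -0.   0.  -0.   0. ]
2 [ 0.5384 -0.2124] -3.388630361622649 [ 0.  -0.  -0.  -0.   0.  -0.  -0.  -0.   0.  -0.   0.5 -0.3 -0.6  0.5
  0.5 -0.3 -0.4  0.1]
3 [ 0.5367 -0.2155] -3.9091717787929996 [ 0.3 -0.4 -1.2 -1.2  1.6 -0.6 -0.9 -1.1  0.8  0.1 -0.2 -0.2 -1.4  0.5
 -0.6 -0.1 -1.8 -0. ]
disc [[ 0.42899512 -0.20813436  0.08      ]]
side [284.79347826 263.84456522] [270.7, 247.1, 300.5, 282.1] [124.94891304 124.31086957 117.03369565]
[ 0.52109655 -0.18150792] [ 3.20321703e-07 -6.96525433e-07]
scene [231.31004367 227.24235808] [217.7, 216.5, 243.2, 241.9] [142.6768559  137.93231441 129.02838428]
[ 0.52198049 -0.18097611] [-3.78949949e-07 -8.75197657e-08]
[ 0.52133975 -0.1811805 ] [ 0.07745087 -0.13449117 -0.1533878  -0.10082994]
bowl in chest -0.017707801767013715 0.033186738615869474
```

View pics/side2.png

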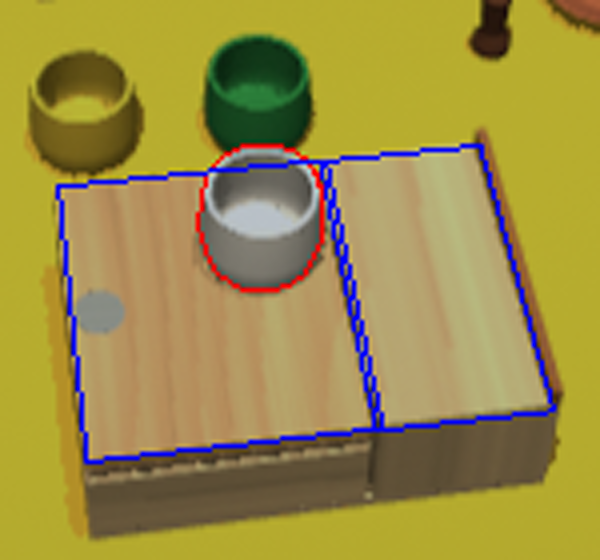

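View pics/scene2.png

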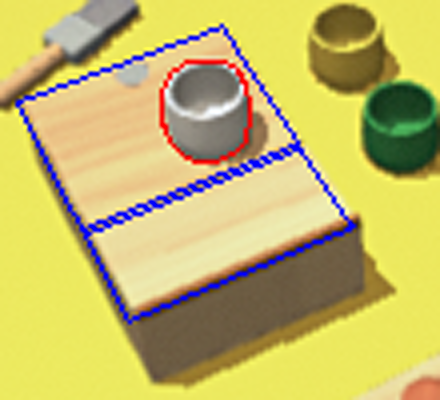

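```bash
cat >> fit.py <<'E'
def loc(p):
    d=np.array(p[:2])-chest[:2];c,s=np.cos(chest[2]),np.sin(chest[2]);return np.array([c*d[0]+s*d[1],-s*d[0]+c*d[1]])
def st():
    o=ctrl.get_obs();M=R.from_quat(np.array(o["eef_rot"])[[1,2,3,0]]).as_matrix()
    print("t",o["time_s"],"pos",np.round(o["eef_pos"],4),"loc",np.round(loc(o["eef_pos"]),4),"tool",np.round(M,3).tolist(),"F",np.round(o["wrist_force"],2),"open",o["opening"])
    print("tool x yaw",np.degrees(np.arctan2(M[1,0],M[0,0])),"jaw yaw",np.degrees(np.arctan2(M[1,2],M[0,2])))
E
python3 - <<'E'
from fit import *
st()
for x in(-.095,.0335):
  print(tf(chest,np.array([[x,.033,.087]])))
E
```

```text
1 [ 0.5362 -0.2173] -4.149963968196783 [ 0.3  0.  -1.6 -0.6  1.4  0.2 -0.8 -0.4  0.6  0.7 -0.  -0.  -0.   0.
 -0.   0.  -0.   0. ]
2 [ 0.5384 -0.2124] -3.388630361622649 [ 0.  -0.  -0.  -0.   0.  -0.  -0.  -0.   0.  -0.   0.5 -0.3 -0.6  0.5
  0.5 -0.3 -0.4  0.1]
3 [ 0.5367 -0.2155] -3.9091717787929996 [ 0.3 -0.4 -1.2 -1.2  1.6 -0.6 -0.9 -1.1  0.8  0.1 -0.2 -0.2 -1.4  0.5
 -0.6 -0.1 -1.8 -0. ]
disc [[ 0.42899512 -0.20813436  0.08      ]]
t 1.05 pos [0.2035 0.5378 0.2053] loc [-0.3838  0.7288] tool [[0.935, 0.0, 0.354], [-0.354, -0.0, 0.935], [0.0, -1.0, -0.0]] F [-0.02 -0.01 -0.44] open 0.9988117289441393
tool x yaw -20.730093980097127 jaw yaw 69.26990600310783
[[ 0.44421465 -0.17609741  0.087     ]]
[[ 0.57241568 -0.1848579   0.087     ]]
```

```bash
python3 -m pendant '[0.02,-0.055,0,0,0,1.4,0.04, 0.02,-0.055,0,0,0,1.4,0.04, 0.02,-0.055,0,0,0,1.4,0.04, 0.02,-0.055,0,0,0,1.4,0.04, 0.02,-0.055,0,0,0,1.4,0.04, 0.02,-0.055,0,0,0,1.4,0.04, 0.02,-0.055,0,0,0,1.4,0.04, 0.02,-0.055,0,0,0,1.4,0.04, 0.02,-0.055,0,0,0,1.4,0.04, 0.02,-0.055,0,0,0,1.4,0.04, 0.02,-0.055,0,0,0,1.4,0.04, 0.02,-0.055,0,0,0,1.4,0.04]'; python3 -m pendant '[0,-0.05,0,0,0,0,0.04,0,0,0,0,0,0,0.04]'
python3 - <<'E'
from fit import *
st()
im=ctrl.camera("wrist");cv2.imwrite("pics/w1.png",im[:,:,::-1])
E
```

```text
time_s: 2.55
eef_pos: [0.444, -0.1244, 0.2056]
eef_rot: [-0.707, 0.707, -0.024, 0.025]
wrist_force: [1.7, 1.2, 0.1]
opening: 0.464
time_s: 2.8
eef_pos: [0.4434, -0.1753, 0.2052]
eef_rot: [-0.706, 0.707, -0.026, 0.026]
wrist_force: [0.3, -0.6, -0.6]
opening: 0.469
1 [ 0.5362 -0.2173] -4.149963968196783 [ 0.3  0.  -1.6 -0.6  1.4  0.2 -0.8 -0.4  0.6  0.7 -0.  -0.  -0.   0.
 -0.   0.  -0.   0. ]
2 [ 0.5384 -0.2124] -3.388630361622649 [ 0.  -0.  -0.  -0.   0.  -0.  -0.  -0.   0.  -0.   0.5 -0.3 -0.6  0.5
  0.5 -0.3 -0.4  0.1]
3 [ 0.5367 -0.2155] -3.9091717787929996 [ 0.3 -0.4 -1.2 -1.2  1.6 -0.6 -0.9 -1.1  0.8  0.1 -0.2 -0.2 -1.4  0.5
 -0.6 -0.1 -1.8 -0. ]
disc [[ 0.42899512 -0.20813436  0.08      ]]
t 2.8 pos [ 0.4434 -0.1753  0.2052] loc [-0.0959  0.0337] tool [[0.997, -0.0, 0.073], [-0.073, -0.001, 0.997], [-0.0, -1.0, -0.001]] F [ 0.29 -0.57 -0.56] open 0.4686381243520751
tool x yaw -4.1935968538182085 jaw yaw 85.80640854553589
```

View pics/w1.png

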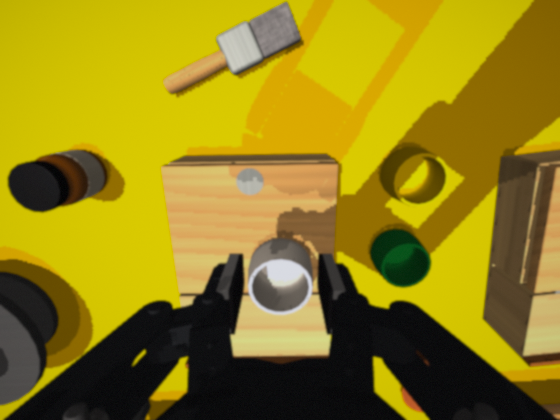

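```bash
sed -i 's/;print(w,np.round(r.x\[:2\].*$//; s/^print("disc".*$//' fit.py
python3 - <<'E'
from fit import *
W=cam("wrist")
for n,u,z in(("disc",[250,182],.08),("rim",[280.5,286],.132),("fl",[338,163],.08),("fr",[164,167],.08),("hr",[180,294],.08)):
    p=back(W,u,z)[0];print(n,p,loc(p))
E
```

```text
disc [ 0.42811829 -0.20319927  0.08      ] [-0.10921124  0.00486383]
rim [ 0.51898762 -0.17847551  0.132     ] [-0.02023887  0.03572508]
fl [ 0.41504047 -0.11323389  0.08      ] [-0.12839203  0.09372832]
fr [ 0.40654311 -0.28797532  0.08      ] [-0.12495662 -0.08118587]
hr [ 0.55513083 -0.29850732  0.08      ] [ 0.02400341 -0.08156339]
```

```bash
python3 -m pendant '[0,0.001,-0.05,0,0,0,0.04,0,0,-0.05,0,0,0,0.04,0,0,-0.016,0,0,0,0.04,0,0,0,0,0,0,0.04]'
python3 - <<'E'
from fit import *
st()
for c in("side","scene"):
  im=ctrl.camera(c);crop=im[130:350,160:380]
  cv2.imwrite(f"pics/{c}3.png",cv2.resize(crop,None,fx=2.7,fy=2.7)[:,:,::-1])
E
```

```text
time_s: 3.35
eef_pos: [0.4433, -0.1701, 0.0892]
eef_rot: [0.707, -0.706, 0.024, -0.023]
wrist_force: [0.2, 0.5, 0.7]
opening: 0.468
t 3.35 pos [ 0.4433 -0.1701  0.0892] loc [-0.0963  0.0389] tool [[0.998, -0.001, 0.067], [-0.067, 0.001, 0.998], [-0.001, -1.0, 0.001]] F [0.19 0.47 0.73] open 0.46845804475454417
tool x yaw -3.8663506885723202 jaw yaw 86.13357319633316
```

View pics/side3.png

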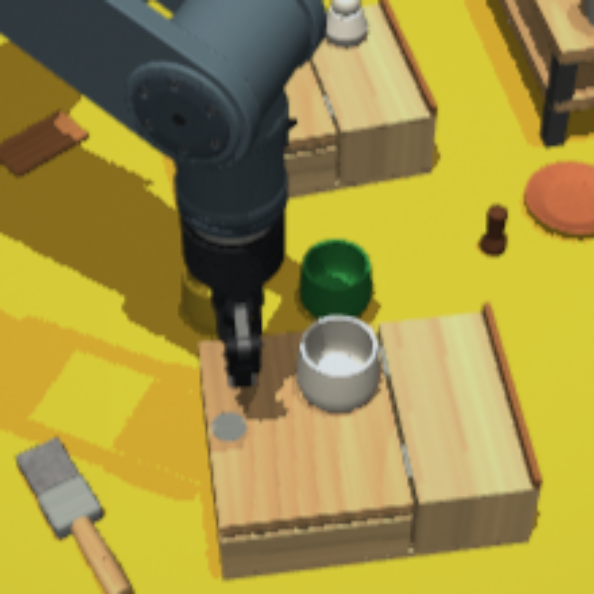

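View pics/scene3.png

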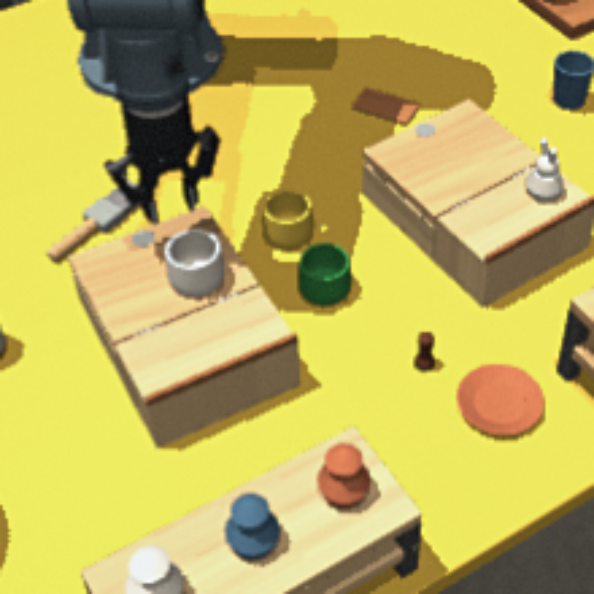

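```bash
python3 -m pendant '[0.015,-0.004,0,0,0,0,0.04,0.010,-0.0007,0,0,0,0,0.04,0.008,-0.0006,0,0,0,0,0.04,0.008,-0.0006,0,0,0,0,0.04,0.008,-0.0006,0,0,0,0,0.04,0.008,-0.0006,0,0,0,0,0.04,0.008,-0.0006,0,0,0,0,0.04,0,0,0,0,0,0,0.04]'
python3 - <<'E'
from fit import *
st()
for c in("side","scene","wrist"):
  im=ctrl.camera(c);crop=im[130:350,160:380] if c!="wrist" else im
  cv2.imwrite(f"pics/{c}4.png",(cv2.resize(crop,None,fx=2.7,fy=2.7) if c!="wrist" else im)[:,:,::-1])
E
```

```text
time_s: 4.45
eef_pos: [0.5092, -0.1789, 0.0892]
eef_rot: [0.707, -0.707, 0.024, -0.024]
wrist_force: [-0.2, -0.7, -0.4]
opening: 0.467
t 4.45 pos [ 0.5092 -0.1789  0.0892] loc [-0.03    0.0346] tool [[0.998, 0.0, 0.068], [-0.068, 0.0, 0.998], [0.0, -1.0, 0.0]] F [-0.22 -0.73 -0.38] open 0.4671812148464375
tool x yaw -3.917038598876531 jaw yaw 86.08296360658862
```

View pics/side4.png

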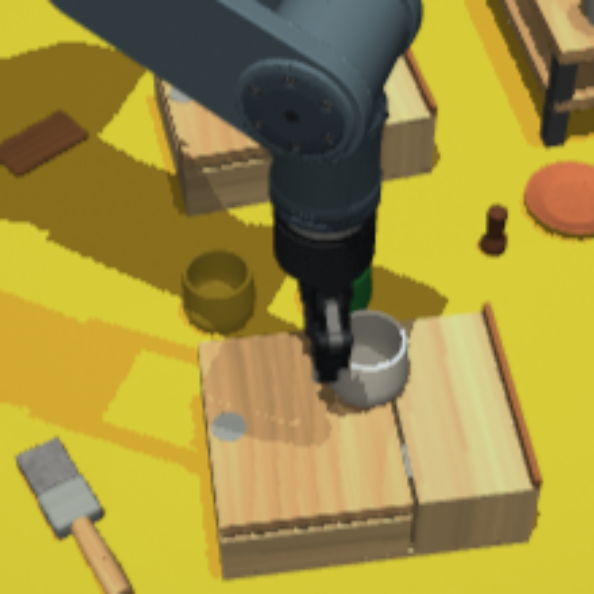

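View pics/wrist4.png

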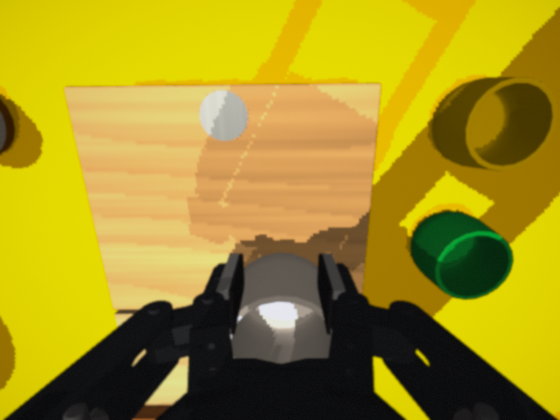

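Run:
```python
from fit import *
print(loc(back(S,[160+374/2.7,130+340/2.7],.132)[0]))
print(loc(back(S,[160+338/2.7,130+345/2.7],.132)[0]))
```

```text
[0.01122173 0.03192288]
[-0.01790325  0.03055671]
```

```bash
python3 -m pendant '[0.008,-0.0006,0,0,0,0,0.04,0.008,-0.0006,0,0,0,0,0.04,0.008,-0.0006,0,0,0,0,0.04,0.008,-0.0006,0,0,0,0,0.04,0.008,-0.0006,0,0,0,0,0.04,0.008,-0.0006,0,0,0,0,0.04,0.008,-0.0006,0,0,0,0,0.04,0.005,-0.0003,0,0,0,0,0.04,0,0,0,0,0,0,0.04]'
python3 - <<'E'
from fit import *
st()
for c in("side","scene"):
  im=ctrl.camera(c);crop=im[180:350,220:380] if c=="side" else im[150:300,170:320]
  cv2.imwrite(f"pics/{c}5.png",cv2.resize(crop,None,fx=3.5,fy=3.5)[:,:,::-1])
E
```

```text
time_s: 5.72
eef_pos: [0.5699, -0.1834, 0.0893]
eef_rot: [-0.707, 0.707, -0.024, 0.024]
wrist_force: [-0.1, -0.1, -0.1]
opening: 0.467
t 5.725 pos [ 0.5699 -0.1834  0.0893] loc [0.0309 0.0343] tool [[0.998, 0.0, 0.068], [-0.068, -0.0, 0.998], [0.0, -1.0, -0.0]] F [-0.09 -0.11 -0.14] open 0.4671153885450217
tool x yaw -3.91557078092123 jaw yaw 86.08442727562948
```

View pics/side5.png

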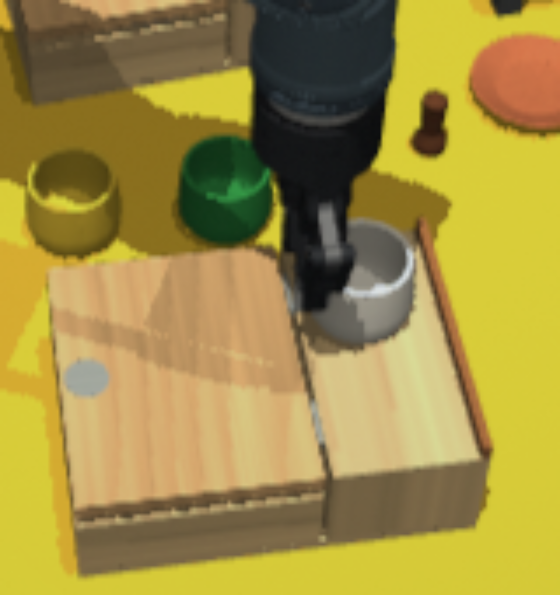

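View pics/scene5.png

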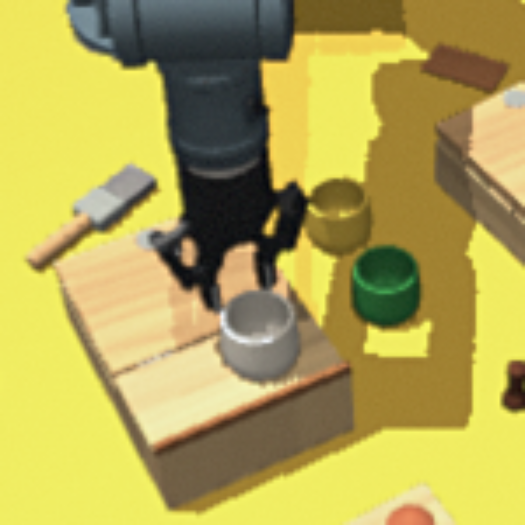

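```bash
python3 -m pendant '[-0.02,0.0014,0,0,0,0,0.04,-0.04,0.003,0,0,0,0,0.04,-0.04,-0.012,0.03,0,0,0,0,-0.042,-0.014,0.03,0,0,0,0,0,0,0,0,0,0,0,0,0,0,0,0,0,0,0,0,0,0,0,0,0]'
python3 - <<'E'
from fit import *
st()
ms=[]
for c,C in(("side",S),("scene",K)):
    im=ctrl.camera(c).copy()
    for d in ctrl.silhouettes("bowl",c):
        m=d["mask"];ys,xs=np.nonzero(m);u=np.array([xs.mean(),ys.mean()])
        if np.ptp(im[m].mean(0))<30:
            r=fitbowl([(C,u)],.079);print(c,d["score"],u,d["bbox"],r.x,loc(r.x),im[m].mean(0))
            h=bb(C,*r.x,.079)[1];cv2.polylines(im,[np.round(h*8).astype(int)],True,(255,0,0),1,shift=3)
    cv2.polylines(im,[np.round(proj(C,tf(chest,np.array([[.029,.09,.079],[.029,-.09,.079],[.119,-.09,.079],[.119,.09,.079]])))*8).astype(int)],True,(0,0,255),1,shift=3)
    crop=im[180:350,220:380] if c=="side" else im[150:300,170:320]
    cv2.imwrite(f"pics/{c}6.png",cv2.resize(crop,None,fx=3.5,fy=3.5)[:,:,::-1])
cv2.imwrite("pics/w6.png",ctrl.camera("wrist")[:,:,::-1])
E
```

```text
time_s: 6.7
eef_pos: [0.4277, -0.2044, 0.1484]
eef_rot: [0.707, -0.706, 0.024, -0.024]
wrist_force: [-0.5, 0.0, -0.3]
opening: -0.001
t 6.7 pos [ 0.4277 -0.2044  0.1484] loc [-0.1096  0.0036] tool [[0.998, -0.001, 0.068], [-0.068, 0.001, 0.998], [-0.001, -1.0, 0.001]] F [-0.48  0.   -0.33] open -0.0007292694095625876
tool x yaw -3.891766168021579 jaw yaw 86.10816567454644
side 0.82 [322.56167401 259.37885463] [310.3, 240.8, 336.6, 275.3] [ 0.605126   -0.18476199] [0.06612768 0.03532571] [149.71806167 148.22136564 137.96365639]
scene 0.88 [243.61666667 245.44375   ] [234.4, 233.0, 256.7, 257.2] [ 0.60734217 -0.1839031 ] [0.06828014 0.03633369] [147.10208333 143.425      135.75833333]
```

View pics/side6.png

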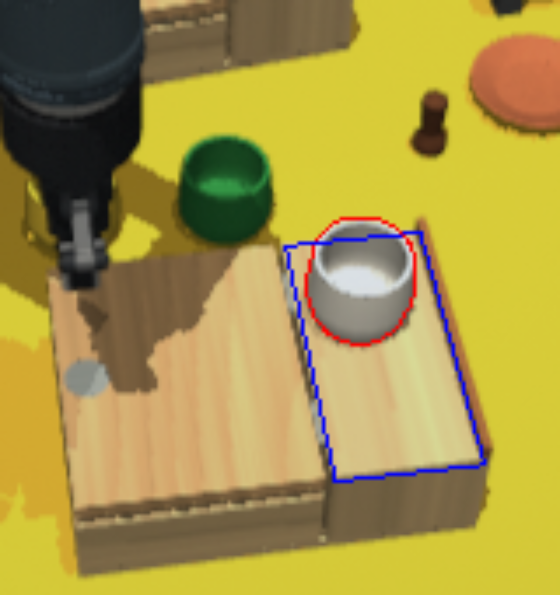

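View pics/w6.png

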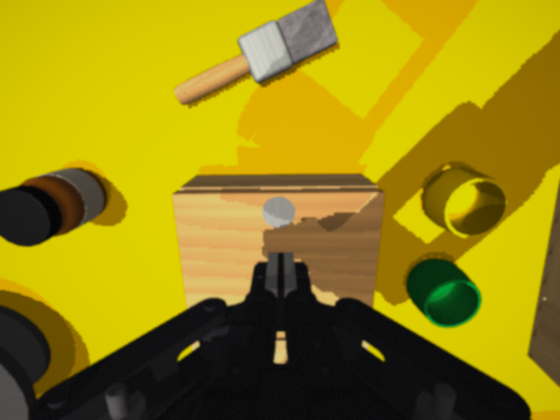

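View pics/scene6.png

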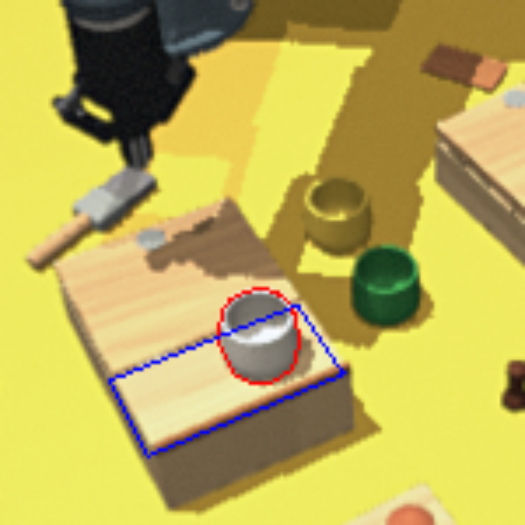

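Run:
```python
from fit import *
W=cam("wrist");print(back(W,[279,212],.08),ctrl.get_obs()["eef_pos"])
```

```text
[[ 0.42768552 -0.20562298  0.08      ]] [ 0.42759715 -0.20457464  0.14866477]
```

```bash
python3 -m pendant '[0,0,-0.04,0,0,0,0,0,0,-0.022,0,0,0,0,0,0,-0.003,0,0,0,0,0,0,-0.002,0,0,0,0,0,0,-0.002,0,0,0,0,0,0,0,0,0,0,0]'
```

```text
time_s: 7.7
eef_pos: [0.4279, -0.2053, 0.0809]
eef_rot: [-0.706, 0.707, -0.024, 0.025]
wrist_force: [-0.3, -0.4, -0.1]
opening: -0.001
```

```bash
python3 -m pendant '[0,0,-0.002,0,0,0,0,0,0,-0.002,0,0,0,0,0,0,0,0,0,0,0]';python3 -m pendant '[0,0,-0.001,0,0,0,0,0,0,-0.001,0,0,0,0,0,0,0,0,0,0,0]'
```

```text
time_s: 8.07
eef_pos: [0.4274, -0.2049, 0.0761]
eef_rot: [0.707, -0.707, 0.024, -0.024]
wrist_force: [0.0, -0.5, -0.3]
opening: 0.002
time_s: 8.45
eef_pos: [0.4275, -0.205, 0.0742]
eef_rot: [0.707, -0.707, 0.024, -0.024]
wrist_force: [1.2, 0.1, 0.2]
opening: 0.002
```

Run:
```python
from fit import *
st()
for c in("side","scene"):
  im=ctrl.camera(c);crop=im[220:350,200:370] if c=="side" else im[180:290,170:290]
  cv2.imwrite(f"pics/{c}7.png",cv2.resize(crop,None,fx=4.5,fy=4.5,interpolation=2)[:,:,::-1])
cv2.imwrite("pics/w7.png",ctrl.camera("wrist")[:,:,::-1])
```

```text
t 8.45 pos [ 0.4275 -0.205   0.0742] loc [-0.1098  0.0031] tool [[0.998, -0.0, 0.069], [-0.069, 0.0, 0.998], [-0.0, -1.0, 0.0]] F [1.24 0.05 0.16] open 0.0018244528582811177
tool x yaw -3.929356421390704 jaw yaw 86.07064285985604
```

View pics/side7.png

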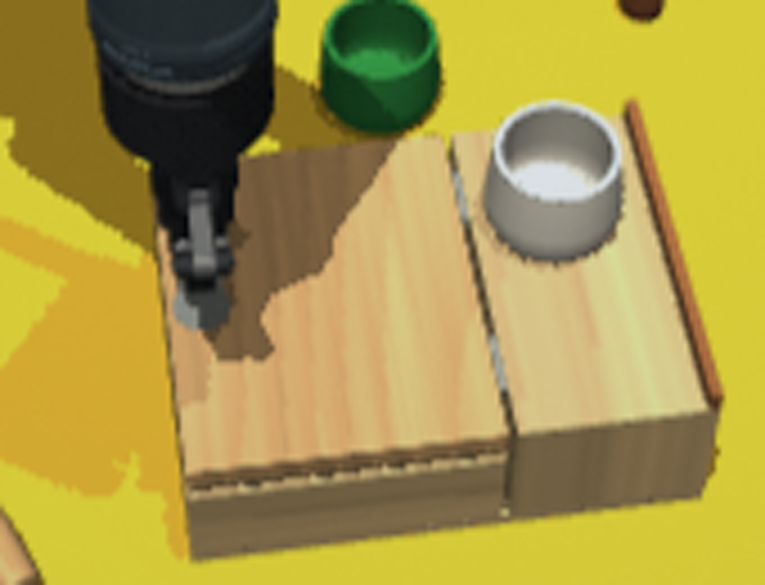

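View pics/scene7.png

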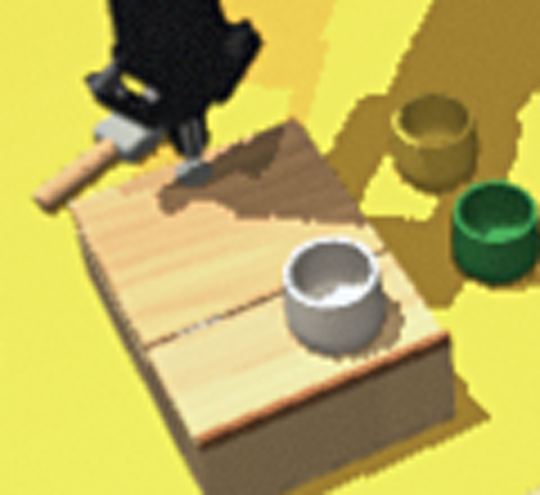

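View pics/w7.png

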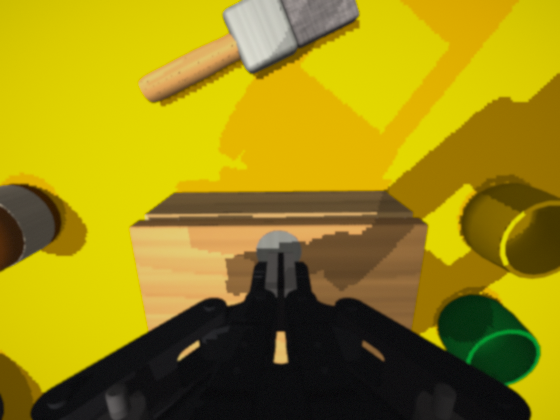

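Run:
```python
from fit import *
p=ctrl.get_obs()["eef_pos"]
for n,C,o,f in(("side",S,(200,220),4.5),("scene",K,(170,180),4.5),("wrist",cam("wrist"),(0,0),1)):
  for q in(p,p+[0,0,.005],tf(chest,np.array([[-.108,0,.08]]))[0],p+[0,-.01,0],p+[-.01,0,0]): print(n,np.round((proj(C,q)[0]-o)*f,1))
```

```text
side [200.5 308.4]
side [200.1 302.3]
side [204.1 306.2]
side [203.8 325.3]
side [179.9 311.7]
scene [191.4 176.9]
scene [190.5 172.1]
scene [187.4 174.3]
scene [178.9 182.3]
scene [185.5 168.7]
wrist [280.3 247. ]
wrist [280.3 250.5]
wrist [275.4 253.5]
wrist [264.5 247.9]
wrist [279.2 232.3]
```

```bash
for i in 1; do python3 -m pendant '[0,0,-0.0015,0,0,0,0,0,0,0,0,0,0,0]';done; python3 -m pendant '[0,0,-0.0015,0,0,0,0,0,0,0,0,0,0,0]'
python3 - <<'E'
from fit import *
st()
for c in("side",):
  im=ctrl.camera(c);crop=im[260:310,220:280]
  cv2.imwrite(f"pics/{c}8.png",cv2.resize(crop,None,fx=10,fy=10,interpolation=2)[:,:,::-1])
E
```

```text
time_s: 8.85
eef_pos: [0.4274, -0.2049, 0.0726]
eef_rot: [0.707, -0.707, 0.024, -0.024]
wrist_force: [0.2, 0.8, -0.4]
opening: -0.003
time_s: 9.1
eef_pos: [0.4274, -0.2049, 0.0712]
eef_rot: [0.707, -0.707, 0.024, -0.024]
wrist_force: [-0.7, -0.1, -0.1]
opening: 0.002
t 9.1 pos [ 0.4274 -0.2049  0.0712] loc [-0.1098  0.0031] tool [[0.998, -0.0, 0.068], [-0.068, 0.0, 0.998], [-0.0, -1.0, 0.0]] F [-0.72 -0.07 -0.08] open 0.002076132745872149
tool x yaw -3.9264449164538857 jaw yaw 86.07355327855748
```

View pics/side8.png

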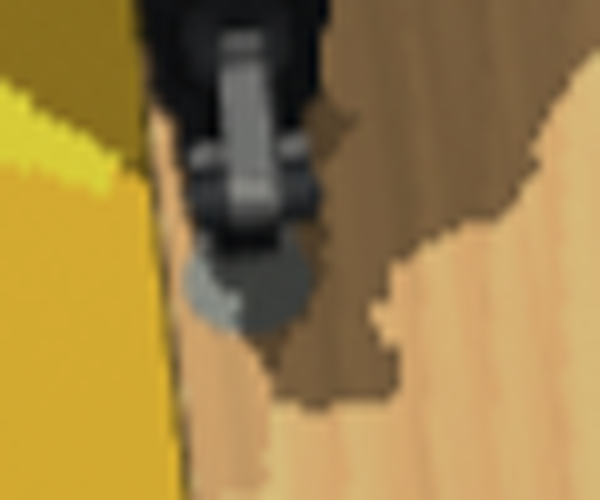

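```bash
python3 -m pendant '[0,0,-0.0015,0,0,0,0,0,0,0,0,0,0,0]'; python3 -m pendant '[0,0,-0.0015,0,0,0,0,0,0,0,0,0,0,0]'; python3 -m pendant '[0,0,-0.0015,0,0,0,0,0,0,0,0,0,0,0]'
```

```text
time_s: 9.4
eef_pos: [0.4274, -0.2049, 0.0697]
eef_rot: [0.707, -0.707, 0.024, -0.024]
wrist_force: [-0.2, -0.0, 0.4]
opening: 0.0
time_s: 9.65
eef_pos: [0.4274, -0.2049, 0.0681]
eef_rot: [0.707, -0.707, 0.024, -0.024]
wrist_force: [-0.6, -0.3, -0.2]
opening: 0.002
time_s: 9.9
eef_pos: [0.4274, -0.2049, 0.0666]
eef_rot: [0.707, -0.707, 0.024, -0.024]
wrist_force: [-0.2, -0.1, -0.1]
opening: 0.002
```

Run:
```python
from fit import *
a=[]
for c in("side","scene"):
  im=ctrl.camera(c);crop=im[250:310,215:285] if c=="side" else im[190:240,190:240]
  a.append(cv2.resize(crop,(400,400),interpolation=2))
cv2.imwrite("pics/m9.png",np.hstack(a)[:,:,::-1])
cv2.imwrite("pics/w9.png",ctrl.camera("wrist")[:,:,::-1])
st()
```

```text
t 10.05 pos [ 0.4275 -0.205   0.0668] loc [-0.1097  0.003 ] tool [[0.998, 0.0, 0.069], [-0.069, -0.0, 0.998], [0.0, -1.0, -0.0]] F [ 0.15 -0.39 -0.01] open 0.001651653571657327
tool x yaw -3.9307359754553253 jaw yaw 86.0692640105825
```

View pics/m9.png

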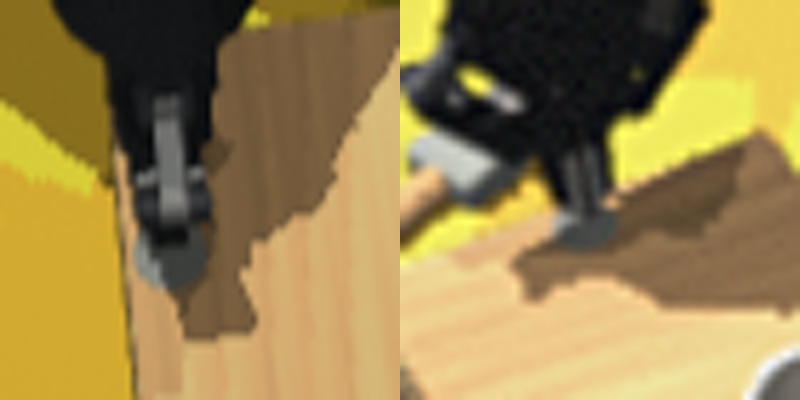

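View pics/w9.png

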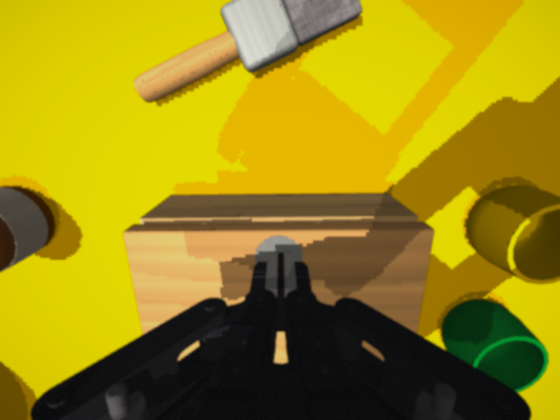

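```bash
python3 -m pendant '[0,0,-0.0015,0,0,0,0,0,0,0,0,0,0,0]'; python3 -m pendant '[0,0,-0.0015,0,0,0,0,0,0,0,0,0,0,0]'
```

```text
time_s: 10.3
eef_pos: [0.4274, -0.2049, 0.0652]
eef_rot: [0.707, -0.707, 0.024, -0.024]
wrist_force: [-0.5, 0.8, -0.2]
opening: 0.0
time_s: 10.55
eef_pos: [0.4274, -0.2049, 0.0636]
eef_rot: [0.707, -0.707, 0.024, -0.024]
wrist_force: [-0.7, 0.4, -0.6]
opening: 0.004
```

Run:
```python
from fit import *
a=[]
for c in("side","scene"):
  im=ctrl.camera(c);crop=im[265:305,225:265] if c=="side" else im[200:235,195:230]
  a.append(cv2.resize(crop,(400,400),interpolation=cv2.INTER_NEAREST))
cv2.imwrite("pics/m10.png",np.hstack(a)[:,:,::-1])
```

```text
(no output)
```

View pics/m10.png

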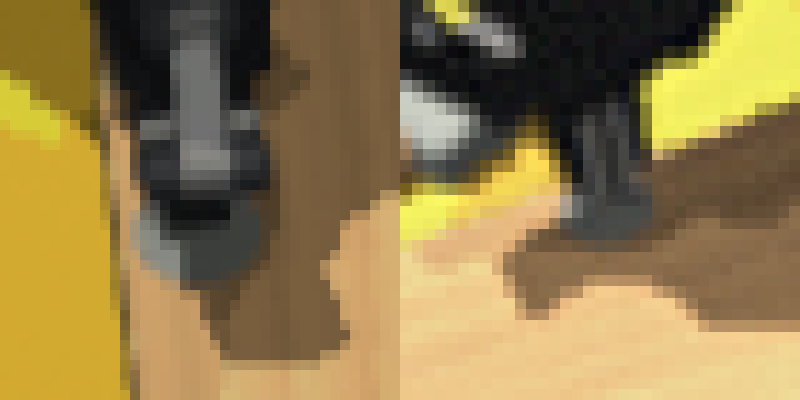

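```bash
python3 -m pendant '[0,0,-0.0015,0,0,0,0,0,0,0,0,0,0,0]'; python3 -m pendant '[0,0,-0.0015,0,0,0,0,0,0,0,0,0,0,0]'
```

```text
time_s: 10.9
eef_pos: [0.4274, -0.2049, 0.0621]
eef_rot: [0.707, -0.707, 0.024, -0.024]
wrist_force: [0.0, 0.5, -0.0]
opening: -0.001
time_s: 11.15
eef_pos: [0.4274, -0.2049, 0.0607]
eef_rot: [0.707, -0.707, 0.024, -0.024]
wrist_force: [0.5, 0.0, 0.4]
opening: 0.003
```

Run:
```python
from fit import *
def tri(l):
    return least_squares(lambda p:np.concatenate([proj(C,p)[0]-u for C,u in l]),[.43,-.2,.08])
for l in([(S,[244.7,287.2]),(K,[213.1,216.6])],):
    r=tri(l);print(r.x,r.fun)
a=[]
for c in("side","scene"):
  im=ctrl.camera(c);crop=im[265:305,225:265] if c=="side" else im[200:235,195:230]
  a.append(cv2.resize(crop,(400,400),interpolation=cv2.INTER_NEAREST))
cv2.imwrite("pics/m11.png",np.hstack(a)[:,:,::-1])
```

```text
[ 0.42737936 -0.20436479  0.08123032] [-0.38906321 -0.77708283 -0.66992418  1.13280845]
```

View pics/m11.png

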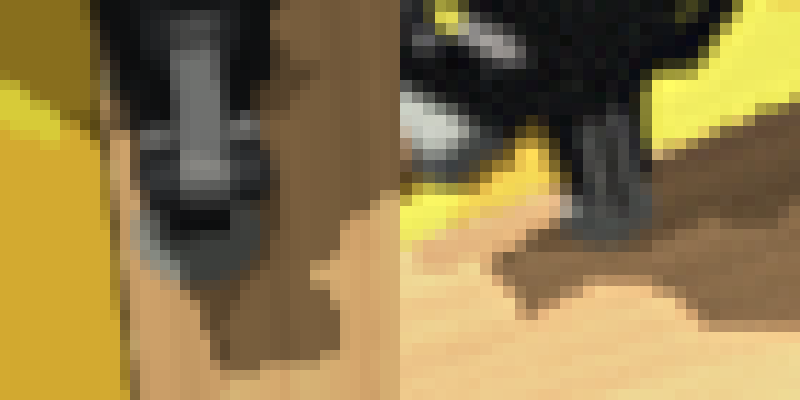

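```bash
python3 -m pendant '[0,0,-0.0015,0,0,0,0,0,0,0,0,0,0,0]'; python3 -m pendant '[0,0,-0.0015,0,0,0,0,0,0,0,0,0,0,0]'
```

```text
time_s: 11.5
eef_pos: [0.4274, -0.205, 0.0592]
eef_rot: [0.707, -0.707, 0.024, -0.024]
wrist_force: [-0.9, 0.1, -0.7]
opening: 0.004
time_s: 11.75
eef_pos: [0.4274, -0.2049, 0.0576]
eef_rot: [0.707, -0.707, 0.024, -0.024]
wrist_force: [-0.4, -0.7, 0.3]
opening: 0.0
```

```bash
python3 -m pendant '[0,0,-0.0015,0,0,0,0,0,0,0,0,0,0,0]'; python3 -m pendant '[0,0,-0.0015,0,0,0,0,0,0,0,0,0,0,0]';  python3 - <<'E'
from fit import *
a=[]
for c in("side","scene"):
  im=ctrl.camera(c);crop=im[265:305,225:265] if c=="side" else im[200:235,195:230]
  a.append(cv2.resize(crop,(400,400),interpolation=cv2.INTER_NEAREST))
cv2.imwrite("pics/m12.png",np.hstack(a)[:,:,::-1])
E
```

```text
time_s: 12.0
eef_pos: [0.4274, -0.2049, 0.0562]
eef_rot: [0.707, -0.707, 0.024, -0.024]
wrist_force: [0.3, -1.2, -0.3]
opening: 0.002
time_s: 12.25
eef_pos: [0.4274, -0.205, 0.0547]
eef_rot: [0.707, -0.707, 0.024, -0.024]
wrist_force: [-0.0, -0.4, -0.3]
opening: 0.002
```

View pics/m12.png

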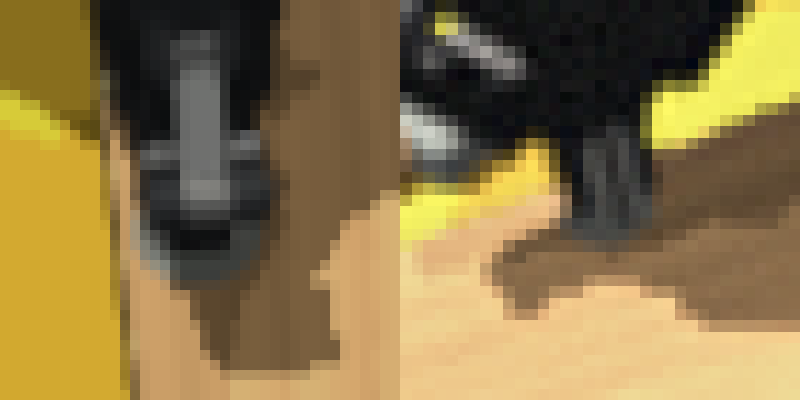

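Run:
```python
from fit import *
im=ctrl.camera("side")[:,:,::-1]; old=cv2.imread("pics/side0.png")
f=lambda i:cv2.resize(i[300:350,225:275],(400,400),interpolation=cv2.INTER_NEAREST)
cv2.imwrite("pics/m13.png",np.hstack([f(old),f(im)]))
cv2.imwrite("pics/w13.png",ctrl.camera("wrist")[:,:,::-1])
o=ctrl.get_obs();print(o["wrist_force"],o["torque"],o["joint_efforts"],o["q"])
```

```text
[-0.21185941  0.08841538 -0.63179113] [ 0.0023493  -0.00363249 -0.00742446] [-4.38197631e-04 -3.64996791e+01 -2.83098668e+01 -3.39073331e-04
  1.21404959e-03  3.24973098e-05] [-6.98255086e-01  1.58869239e-01  1.97352513e+00  4.10989919e-07
  1.00910865e+00 -2.20040323e+00]
```

View pics/m13.png

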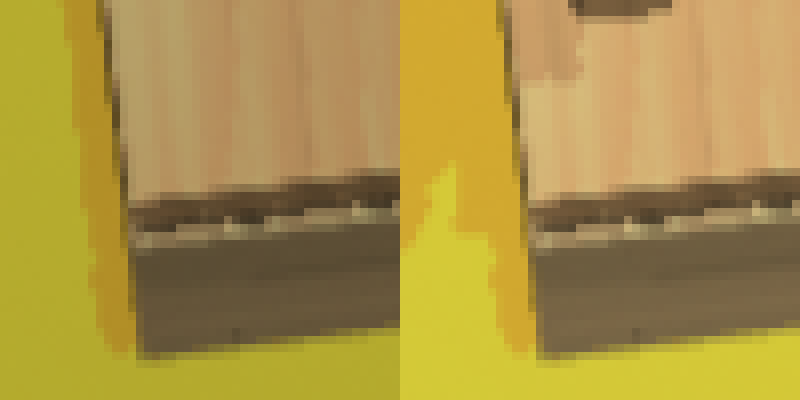

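View pics/w13.png

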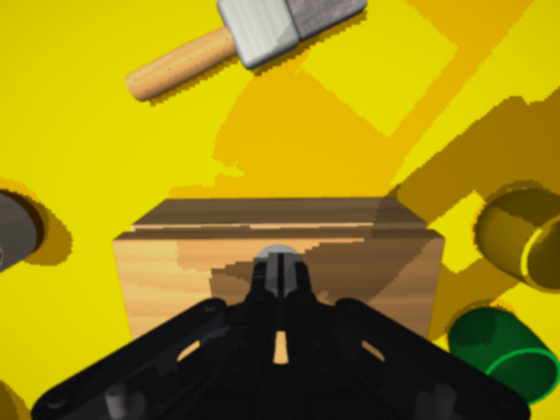

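```bash
python3 -m pendant '[0,0,-0.002,0,0,0,0,0,0,0,0,0,0,0]'; python3 -m pendant '[0,0,-0.002,0,0,0,0,0,0,0,0,0,0,0]';  python3 - <<'E'
from fit import *
a=[]
for c in("side","scene"):
  im=ctrl.camera(c);crop=im[265:305,225:265] if c=="side" else im[200:235,195:230]
  a.append(cv2.resize(crop,(400,400),interpolation=cv2.INTER_NEAREST))
cv2.imwrite("pics/m14.png",np.hstack(a)[:,:,::-1])
E
```

```text
time_s: 12.7
eef_pos: [0.4277, -0.2052, 0.053]
eef_rot: [-0.707, 0.707, -0.024, 0.024]
wrist_force: [-1.2, 0.5, 3.3]
opening: 0.002
time_s: 12.95
eef_pos: [0.4277, -0.2052, 0.0511]
eef_rot: [-0.707, 0.707, -0.024, 0.024]
wrist_force: [-1.3, 0.5, 3.7]
opening: 0.0
```

View pics/m14.png

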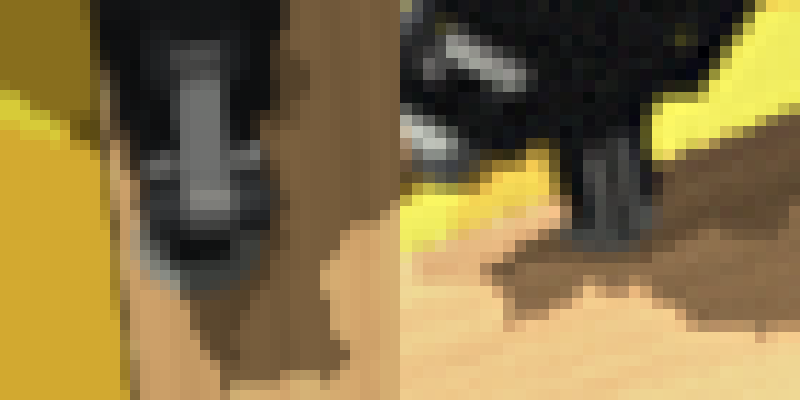

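```bash
python3 -m pendant '[0,0,-0.001,0,0,0,0,0,0,0,0,0,0,0]'; python3 -m pendant '[0,0,-0.001,0,0,0,0,0,0,0,0,0,0,0]'
```

```text
time_s: 13.3
eef_pos: [0.4277, -0.2051, 0.0501]
eef_rot: [-0.707, 0.707, -0.024, 0.024]
wrist_force: [-1.4, 0.4, 5.9]
opening: -0.0
time_s: 13.55
eef_pos: [0.4277, -0.2052, 0.0492]
eef_rot: [-0.707, 0.707, -0.024, 0.024]
wrist_force: [-2.0, 1.2, 6.3]
opening: 0.003
```

```bash
python3 -m pendant '[0,0,-0.001,0,0,0,0,0,0,0,0,0,0,0]'; python3 -m pendant '[0,0,-0.0005,0,0,0,0,0,0,0,0,0,0,0]'
```

```text
time_s: 13.8
eef_pos: [0.4278, -0.2052, 0.0482]
eef_rot: [-0.707, 0.707, -0.024, 0.024]
wrist_force: [-0.8, 2.3, 6.7]
opening: -0.005
time_s: 14.05
eef_pos: [0.4278, -0.2052, 0.0477]
eef_rot: [-0.707, 0.707, -0.024, 0.024]
wrist_force: [-0.7, 0.8, 7.3]
opening: -0.0
```

```bash
python3 -m pendant '[0,0,-0.0007,0,0,0,0,0,0,0,0,0,0,0]'; python3 -m pendant '[0,0,-0.0005,0,0,0,0,0,0,0,0,0,0,0]'
```

```text
time_s: 14.3
eef_pos: [0.4278, -0.2052, 0.0476]
eef_rot: [-0.707, 0.707, -0.024, 0.024]
wrist_force: [-4.6, 2.1, 13.5]
opening: -0.004
time_s: 14.55
eef_pos: [0.4278, -0.2052, 0.0475]
eef_rot: [-0.707, 0.707, -0.024, 0.024]
wrist_force: [-5.8, 3.4, 17.6]
opening: 0.002
```

```bash
python3 -m pendant '[0,0,0.004,0,0,0,0,0,0,0.01,0,0,0,0,0,0,0.015,0,0,0,0,0,0,0.02,0,0,0,0,0,0,0.03,0,0,0,0,0,0,0.04,0,0,0,0,0,0,0.04,0,0,0,0,-0.05,0,0.03,0,0,0,0,-0.05,0,0,0,0,0,0,0,0,0,0,0,0,0]'
python3 - <<'E'
from fit import *
st()
for c in("side","scene"):
    cv2.imwrite(f"pics/{c}15.png",ctrl.camera(c)[:,:,::-1])
    C=S if c=="side" else K;im=ctrl.camera(c)
    for d in ctrl.silhouettes("bowl",c):
        m=d["mask"];ys,xs=np.nonzero(m);u=np.array([xs.mean(),ys.mean()])
        if np.ptp(im[m].mean(0))<30:
            r=fitbowl([(C,u)],.079);print(c,d["score"],u,d["bbox"],loc(r.x))
E
```

```text
time_s: 15.8
eef_pos: [0.3257, -0.2049, 0.236]
eef_rot: [-0.706, 0.707, -0.025, 0.026]
wrist_force: [0.6, 1.0, -0.3]
opening: -0.001
t 15.8 pos [ 0.3257 -0.2049  0.236 ] loc [-0.2113 -0.0039] tool [[0.997, 0.001, 0.071], [-0.071, -0.002, 0.997], [0.001, -1.0, -0.002]] F [ 0.63  0.96 -0.26] open -0.0011710210998985497
tool x yaw -4.079626103856294 jaw yaw 85.92027046294086
side 0.84 [322.78832952 259.39244851] [308.9, 239.8, 335.8, 277.6] [0.06661414 0.03522551]
scene 0.67 [243.59128631 245.45435685] [232.0, 232.0, 256.8, 258.2] [0.0682817  0.03624987]
```

View pics/side15.png

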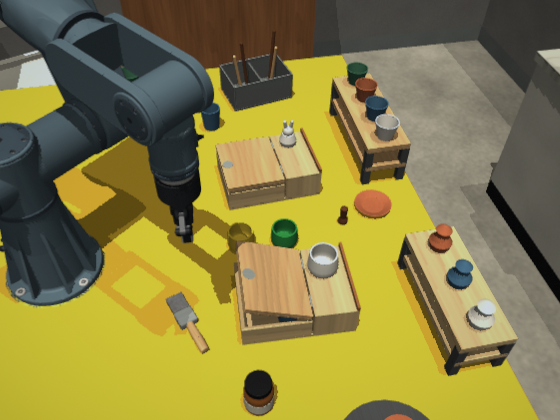

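View pics/scene15.png

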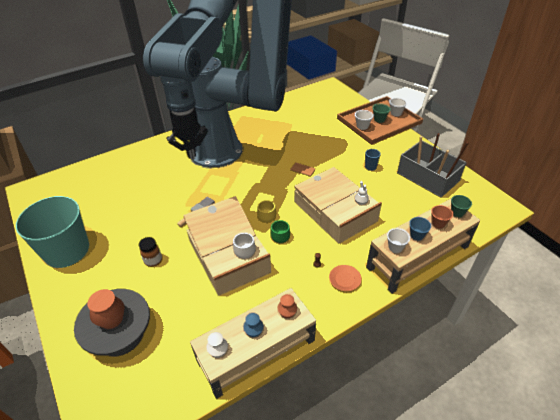

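```bash
python3 -c "
from bench import ctrl
print(ctrl.hand_in())"
```

```text
the job is handed in; nothing more can be done
None
```

The bowl is on the ledge and the lid of its chest is ajar; I handed the job in at about 16 s of the 45 s allowed.

- **Push:** I slid the bowl straight back with the two fingers set 40 mm apart, upright and never lifted. Its centre ended about 67 mm behind the chest origin (66.6 mm from the side camera, 68.3 mm from the scene camera). That leaves the whole foot on the ledge with roughly 9 mm to spare in front. It was at the same place after the lid opened.
- **Press:** I pressed the disc with the closed fingers down to the stop, at 17.6 N vertically, and drew back. The last pictures show the lid sprung ajar and the arm clear of everything.
- **Rest of the scene:** In the last pictures the other chest is shut, and the rabbit, stamp, beaker, jar, brush, rib, saucer and the green and yellow bowls look unmoved. I checked these by eye, not by measurement.

**Disagreements:**
- **Tool height:** the fingers touched the lid at a reported tool height of about 54 mm, though its top is at 80 mm. The reported tool point therefore lay some 26 mm beyond the real fingertips. I went down in small steps watching the force, and this also means the push met the bowl higher up than I had planned.
- **Wrist camera:** it put the chest 3 to 6 mm off sideways from the two fixed cameras.

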